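Set the swivel torch cradle to its angle mark

TASK

The swivelling cradle that holds the torch being assembled is clamped at the wrong angle. Loosen the black clamp knob all the way, swing the cradle by its upright handle post until its arm points at the tall slim pin standing at the scale (not at the low round button), then turn the clamp knob back until it is fully tight and let go.

Things in the scene. Friction and masses are not known exactly. Their poses are not given: they have to be found in the camera images.
- head: The swivelling head: grey turntable 140 mm across carrying a torch (top 76 mm above the table) and a flat arm 22 mm wide, its pointed end 121 mm from the pivot. Origin on the vertical pivot axis at table height; z up, x the way the arm points. Turns 0.95 rad either way from mid-scale: lightly (about 0.1 N m) with the clamp loose, held against about 25 N at the post when tight.
- post_top (a point): Top centre of the handle post, an upright round steel post on the head's arm: 18 mm in diameter, 26 to 95 mm above the table (this point at 95 mm), its axis 100 mm from the pivot along the head's x. Pinch it from above, or push it, around the pivot.
- clamp_knob (a joint): Angle of the clamp knob in rad: 0 = fully tight (stop), 1.25 = fully loose (stop); grows counter-clockwise seen from above. The clamp begins to grip the head below about 0.6 rad. Turning takes 0.05 to 0.35 N m, most when tightening near the tight end; it stays where left.
- clamp_grip (a point): Middle of the clamp knob's black bar grip, 60 mm long, 13 wide, 30 tall, on a grey block at the end of the dark steel base plate (335 x 210 mm, 12 thick) opposite the scale, 148 mm from the pivot. On the knob's vertical turning axis, 75 mm above the table, 15 mm below the bar's top; x runs along the bar and turns with it, z up.
- tall_pin: The angle mark: slim steel pin, 10 mm in diameter, 30 mm tall, fixed upright on the scale end of the base plate, 125 to 142 mm from the pivot, just beyond the arm's end; its top is 42 mm above the table. Origin at the centre of its foot. On the other side of the scale is a low round button, 22 mm across, 6 mm tall: not the mark.

How it is judged:
By the outcome, as a careful person would: the job done as asked, in the order asked, and still so for the second after the job is handed in, with the robot touching nothing.
It also fails if it takes over 51 s, if anything falls off the work surface, if the arm or the gripper's body presses on something with over 40 N, if the wrist force passes 120 N, or if a joint passes its speed limit or range.

ROBOT

A 7-joint arm with a two-finger parallel gripper is mounted at the origin on the work surface. World frame = base frame: x ahead of the robot, y to its left, z up, the work surface at z = 0. Lengths are in m, angles in degrees, forces in N, time in s.
With the tool pointing down it reaches from about 0.425 to 0.975 m from the base axis. Payload 16.7 kg.
Tool frame: the origin (TCP) lies on the mounting face of the last link; the fingertips stand 173 mm ahead of it and the grasp point (between the pads) lies 155 mm ahead of it; x points along the fingers, y is the direction in which the jaws open and shut, and the axes are right-handed (so a half turn about x gives the same grasp; the last joint's range is limited). The gripper opens to 85 mm and grips with 20 to 120 N. Pads are 22 mm wide; open, the fingers measure 114 mm over their backs; the gripper's body (76 mm by 85 mm) begins 54 mm behind the grasp point. The pads swing forward as they close: fully open they stand 13 mm farther back than shut.
Start: joints at [57.783, 24.414, 4.234, 92.017, -1.954, 63.644, -3.845], TCP at [0.271, -0.618, 0.405] pointing down, gripper open.
Joint ranges: [-163.25, 163.25], [-28.42, 122.38], [-70.27, 78.77], [12.13, 141.07], [-58.53, 238.53], [9.26, 117.41], [-156.51, 156.51]. Speed limits (degrees/s): [108.29, 108.29, 136.94, 136.94, 172.46, 172.46, 172.46].

INTERFACE

Orientations are given as [roll, pitch, yaw] about the fixed x, y, z axes, in that order (R = Rz(yaw) Ry(pitch) Rx(roll)).
In Python, from rig import status, optics, order gives the robot as it stands.
- The arm moves only by the tool drive_tool, never from a script. Its argument "commands" is one flat list of numbers, 6 for each row, row after row: the shift along the tool's x, y, z as a fraction of full scale, then the turn, a rotation vector about the tool's x, y, z as a fraction of full scale. In form: [x, y, z, rx, ry, rz, x, y, z, rx, ry, rz, ...]. A call has 1 to 5 rows; each row is the pose to reach, as a shift and turn from the pose commanded when the call began, along the tool's axes at that moment, turning the shorter way round; what a row does not reach only later rows make up. Full scale, the value 1, is 40 cm for a shift and 180 degrees for a turn. A row lasts 1/10 s, in which the tool goes at most 50 mm and 8.59 degrees, less where a joint would pass 70% of its speed; a pose out of reach is approached as far as the arm can. A call with a number of a shift or a turn outside -1 to 1 is refused whole. A call with a gripper value outside its range is refused whole. "grip" is the closure, from -1 (fully open) to 1 (shut), set as the call begins (left out, the last holds). The fingers move at their own pace and stop on an object; "grip_force" is the grip in N (left out, the last holds). Time passes only in rows, so rows that repeat a pose let the fingers close. It gives the time, the measured TCP pose, the force and the opening at its end, in the units of the state.
- status.get_state(): the state, without advancing time (a new reading comes with each control period).
- optics.camera(name): name is "scene" or "top"; returns the picture (480x640x3 uint8, blue, green, red); there is no depth.
- optics.get_calibration(name): a dict with "fx", "fy", "cx", "cy" (pixels), "view" (4x4, takes a point from world to camera coordinates). Camera axes: x right, y down, z forward; pixel columns grow to the right and rows downward; lengths in m; the calibration is good to about 2 mm. A picture is of the moment at which its call begins. get_calibration takes no time and is no camera call.
- order.finish_job(): hands the job in, once; it reports no verdict.
The state is a dict: "time_s": time; "joint_positions": joint angles; "joint_vel": joint speeds; "effort": joint torques, N m; "position": TCP position; "ee_rot": TCP orientation; "ft_force": force on the tool from outside, world axes, zero at the start; "wrist_torque": the same for the moment, N m; "width": opening from 0.0 (shut) to 1.0 (fully open).
Only numpy, scipy, OpenCV 4.12 (cv2) and the standard library are available. Lean on these libraries where they do the work, as an engineer would, in place of code of your own. Each camera call takes 0.05 s, during which the arm holds its last target. There are 200 camera calls.

## Working session

There is one attempt and no reset: what is moved stays moved. The work goes in short steps, Python scripts to look and compute and a tool call to move; the robot and the scene stay as the last step left them, time stands still between calls to the robot, and variables do not carry over. Pictures are saved under pics/ and viewed, about 8 in all and at most 12, crops included, and the job is handed in when it is done.

Besides the shell and the picture viewer there is one more tool, called after ">>>" as name(argument=value, ...) on one line, values as JSON. drive_tool: Moves the arm, as the interface text tells. Shift numbers are shares of 40 cm and turn numbers shares of 180 degrees, none past 1 either way. Its arguments: {"type":"object","properties":{"commands":{"type":"array"},"grip":{"type":"number"},"grip_force":{"type":"number"}},"required":["commands"]}

```bash
mkdir -p pics; python3 - <<'E'
from rig import status, optics
import cv2
print(status.get_state())
for n in("scene","top"):
    cv2.imwrite(f"pics/{n}0.png",optics.camera(n)); c=optics.get_calibration(n); print(n,c)
E
```

```text
{'time_s': 0.0, 'joint_positions': array([57.78307837, 24.4527126 ,  4.22995322, 92.05209975, -1.95352477,
       63.64288397, -3.8448274 ]), 'joint_vel': array([ 0.0923517 , -0.01439507, -0.14144086, -0.0008608 , -0.0282497 ,
       -0.03174549,  0.04431274]), 'effort': array([-1.16700354e-03, -9.49836445e+01,  3.76003906e+00, -4.63518155e+01,
        1.92368327e-02,  1.02949145e-02,  3.32411696e-05]), 'position': array([ 0.27071786, -0.61813925,  0.40397516]), 'ee_rot': array([-85.84778564,  89.92442547, 117.80269575]), 'ft_force': array([ 0.68943646,  0.43120895, -0.23420376]), 'wrist_torque': array([-0.00128601, -0.04857476, -0.00986513]), 'width': 1.00062439143015}
scene {'fx': 603.7134667327919, 'fy': 603.7134667327919, 'cx': 331.0899736882989, 'cy': 241.88784092348965, 'view': array([[ 0.88757036,  0.46031598, -0.01811249, -0.53708888],
       [ 0.25870344, -0.53058698, -0.80718646, -0.04722084],
       [-0.38117108,  0.71174901, -0.5900186 ,  0.89199796],
       [ 0.        ,  0.        ,  0.        ,  1.        ]])}
top {'fx': 505.36820627217395, 'fy': 505.36820627217395, 'cx': 316.0510889743093, 'cy': 245.47441831619096, 'view': array([[-0.00427276, -0.99934616, -0.0359026 ,  0.06838977],
       [-0.99459822,  0.00797057, -0.10349324,  0.58616117],
       [ 0.10371173,  0.03526646, -0.99398197,  0.69375198],
       [ 0.        ,  0.        ,  0.        ,  1.        ]])}
```

View pics/top0.png

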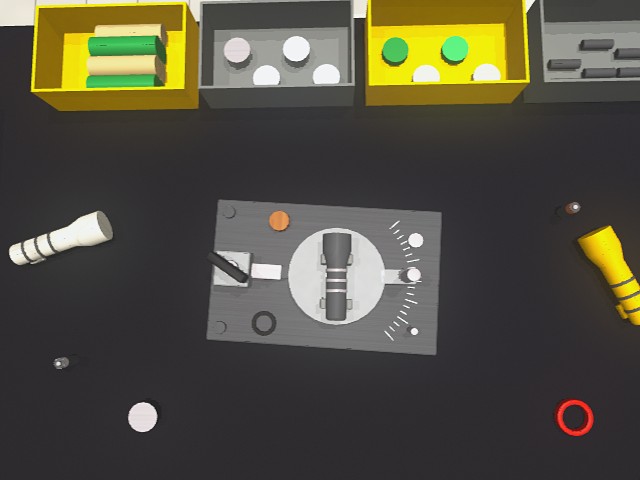

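View pics/scene0.png

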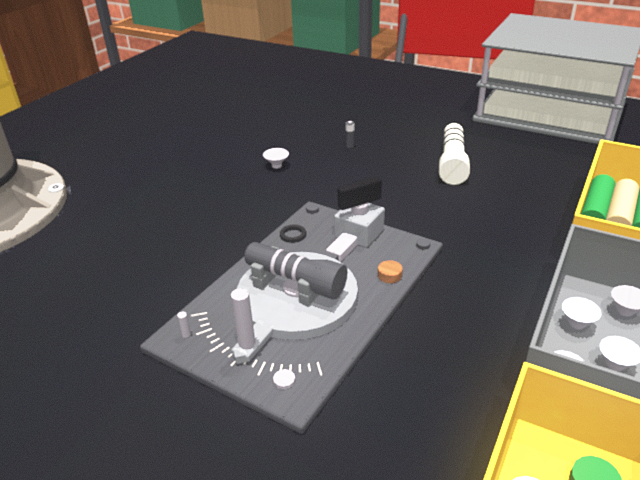

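The top view shows the post top at (413,274), the tall pin at (414,331), the button at (416,240), the knob bar from about (212,256) to (246,280), and the turntable at (336,276). The scene view confirms that the tall pin is the one on the robot's side, at (184,324).

```bash
cat > h.py <<'E'
import numpy as np
from rig import status, optics
def cast(n,u,v,z):
    c=optics.get_calibration(n);V=np.array(c['view']);R=V[:3,:3];o=-R.T@V[:3,3]
    d=R.T@np.array([(u-c['cx'])/c['fx'],(v-c['cy'])/c['fy'],1]);return o+d*(z-o[2])/d[2]
def proj(n,p):
    c=optics.get_calibration(n);q=(np.array(c['view'])@np.append(p,1))[:3];return np.array([c['fx']*q[0]/q[2]+c['cx'],c['fy']*q[1]/q[2]+c['cy']])
E
python3 - <<'E'
from h import *
import cv2
im=cv2.imread('pics/top0.png')
a=cv2.resize(im[235:305,195:275],None,fx=5,fy=5,interpolation=cv2.INTER_CUBIC)
b=cv2.resize(im[235:345,375:430],None,fx=5,fy=5,interpolation=cv2.INTER_CUBIC)
o=np.zeros((550,700,3),np.uint8);o[:350,:400]=cv2.convertScaleAbs(a,alpha=2,beta=20);o[:550,410:685]=b
cv2.imwrite('pics/c0.png',o)
for n,u,v,z in[('post',413,274,.095),('pin',414,331,.042),('knobA',212,256,.09),('knobB',246,280,.09),('table',336,276,.03)]:print(n,cast('top',u,v,z))
for n,u,v,z in[('post',241,294,.095),('pin',183,315,.042)]:print(n,cast('scene',u,v,z))
# plate corners z=.012
for p in[(219,200),(441,212),(436,354),(207,339)]:print(cast('top',*p,.012))
E
```

```text
post [ 0.54188035 -0.0627074   0.095     ]
pin [ 0.46567414 -0.07040278  0.042     ]
knobA [0.56755411 0.20086151 0.09      ]
knobB [0.53552431 0.15519265 0.09      ]
table [0.54269829 0.03653705 0.03      ]
post [ 0.54218477 -0.06411494  0.095     ]
pin [ 0.46641573 -0.07126085  0.042     ]
[0.65832008 0.2107607  0.012     ]
[ 0.6366711 -0.118706   0.012    ]
[ 0.43118459 -0.10551387  0.012     ]
[0.45281802 0.22514627 0.012     ]
```

View pics/c0.png

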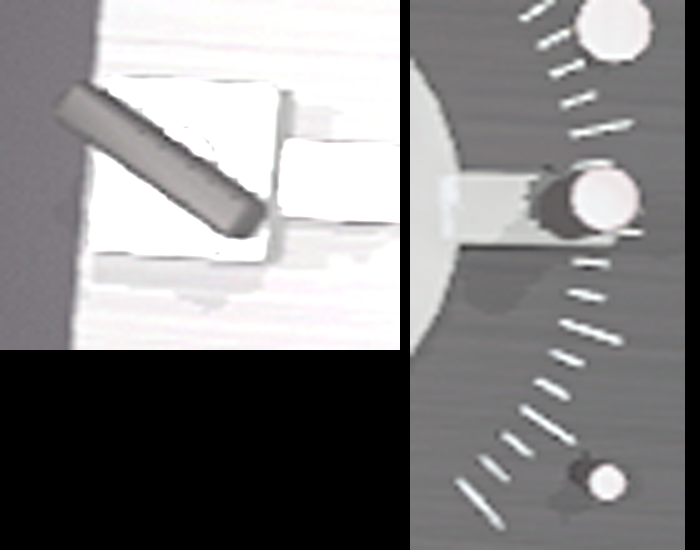

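```bash
cat >> h.py <<'E'
from scipy.spatial.transform import Rotation as Ro
def go(p,jaw=None,show=True):
    s=status.get_state();R0=Ro.from_euler('xyz',s['ee_rot'],degrees=True)
    sh=R0.inv().apply(np.array(p)-s['position'])/.4
    y=R0.as_matrix()[:,1];cur=np.degrees(np.arctan2(y[1],y[0]))
    if jaw is None: jaw=cur
    jaw=cur+(jaw-cur+90)%180-90
    j=np.radians(jaw);X=np.array([0,0,-1.]);Y=np.array([np.cos(j),np.sin(j),0]);R1=Ro.from_matrix(np.c_[X,Y,np.cross(X,Y)])
    print('t',round(s['time_s'],2),'pos',s['position'].round(4),'jaw',round(cur,1),'->',round(jaw,1),'j',s['joint_positions'].round(0),'F',s['ft_force'].round(1),'M',s['wrist_torque'].round(2),'w',round(s['width'],3))
    print('shift',sh.round(4),'turn',((R0.inv()*R1).as_rotvec()/np.pi).round(4))
E
python3 - <<'E'
from h import *
go([.5535,.182,.32],-35.6)
print(cast('top',227.4,266.4,.09))
E
```

```text
t 0.1 pos [ 0.2707 -0.6182  0.4041] jaw -66.4 -> -35.6 j [58. 24.  4. 92. -2. 64. -4.] F [-0.6  0.5  0.2] M [0.06 0.02 0.05] w 0.997
shift [ 0.2118 -1.5486 -1.4501] turn [-1.708e-01 -1.000e-04  4.000e-04]
[0.55361063 0.18010132 0.09      ]
```

>>> drive_tool(commands=[0.1, -0.365, -0.341, -0.171, 0, 0, 0.1, -0.365, -0.341, -0.171, 0, 0, 0.1, -0.365, -0.341, -0.171, 0, 0, 0.1, -0.365, -0.341, -0.171, 0, 0, 0.1, -0.365, -0.341, -0.171, 0, 0], grip=-0.2)

```text
time_s: 0.6
position: [0.3392, -0.4244, 0.3636]
ee_rot: [-130.9, 89.8, 104.1]
ft_force: [-0.6, -0.1, -0.4]
width: 0.6
```

```bash
python3 -c "
from h import *
go([.5535,.182,.32],-35.6)"
```

```text
t 0.6 pos [ 0.3392 -0.4244  0.3636] jaw -35.0 -> -35.6 j [ 50.  15.  -6. 111.   2.  54.   8.] F [-0.6 -0.1 -0.4] M [0.01 0.01 0.01] w 0.6
shift [ 0.1133 -0.4309 -1.5489] turn [ 0.0032 -0.0007  0.0008]
```

>>> drive_tool(commands=[0.05, -0.17, -0.6, 0, 0, 0, 0.05, -0.17, -0.6, 0, 0, 0, 0.05, -0.17, -0.6, 0, 0, 0, 0.05, -0.17, -0.6, 0, 0, 0, 0.05, -0.17, -0.6, 0, 0, 0])

```text
time_s: 1.1
position: [0.4215, -0.1936, 0.3447]
ee_rot: [82.7, 90.0, -42.9]
ft_force: [1.3, -0.5, 0.3]
width: 0.598
```

```bash
python3 -c "
from h import *
go([.5535,.182,.32],-35.6)"
```

```text
t 1.1 pos [ 0.4215 -0.1936  0.3447] jaw -35.6 -> -35.6 j [ 31.  10. -16. 121.   3.  50. -22.] F [ 1.3 -0.5  0.3] M [-0.01 -0.08 -0.01] w 0.598
shift [ 0.0616 -0.2787 -0.9554] turn [-0.0001  0.     -0.0001]
```

>>> drive_tool(commands=[0.06, -0.27, -0.93, 0, 0, 0, 0.06, -0.27, -0.93, 0, 0, 0, 0.06, -0.27, -0.93, 0, 0, 0, 0.06, -0.27, -0.93, 0, 0, 0, 0.06, -0.27, -0.93, 0, 0, 0])

```text
time_s: 1.6
position: [0.5045, 0.0418, 0.3292]
ee_rot: [100.3, 90.0, -25.3]
ft_force: [1.7, -0.9, -0.0]
width: 0.604
```

>>> drive_tool(commands=[0.01, -0.1, -0.34, 0, 0, 0, 0.01, -0.1, -0.34, 0, 0, 0, 0.01, -0.1, -0.34, 0, 0, 0, 0.01, -0.1, -0.34, 0, 0, 0, 0.01, -0.1, -0.34, 0, 0, 0])

```text
time_s: 2.1
position: [0.5507, 0.1747, 0.3247]
ee_rot: [-54.1, 89.9, -179.6]
ft_force: [-0.4, -0.4, 0.3]
width: 0.601
```

```bash
python3 -c "
from h import *
go([.5535,.181,.238],-35.6)"
```

```text
t 2.1 pos [0.5507 0.1747 0.3247] jaw -35.5 -> -35.6 j [ -3.  22. -26. 108.  12.  53. -70.] F [-0.4 -0.4  0.3] M [ 0.   -0.05  0.01] w 0.601
shift [ 0.2167 -0.0032 -0.0169] turn [0.0006 0.0002 0.0003]
```

>>> drive_tool(commands=[0.1, -0.003, -0.017, 0, 0, 0, 0.2, -0.003, -0.017, 0, 0, 0, 0.217, -0.003, -0.017, 0, 0, 0, 0.217, -0.003, -0.017, 0, 0, 0, 0.217, -0.003, -0.017, 0, 0, 0])

```text
time_s: 2.6
position: [0.5543, 0.1798, 0.2401]
ee_rot: [138.2, 89.9, 12.6]
ft_force: [0.0, -0.9, 0.6]
width: 0.603
```

```bash
python3 -c "
from h import *
import cv2
go([.5535,.181,.238],-35.6)
a=optics.camera('scene');b=optics.camera('top')
cv2.imwrite('pics/g1.png',np.hstack([cv2.resize(a[100:280,250:450],(400,360)),cv2.resize(b[190:370,150:350],(400,360))]))"
```

```text
t 2.6 pos [0.5543 0.1798 0.2401] jaw -35.6 -> -35.6 j [ -5.  29. -24. 110.  17.  44. -74.] F [ 0.  -0.9  0.6] M [ 0.05 -0.03 -0.05] w 0.603
shift [ 0.0053 -0.0034 -0.0012] turn [-0.0001 -0.0004 -0.0003]
```

View pics/g1.png

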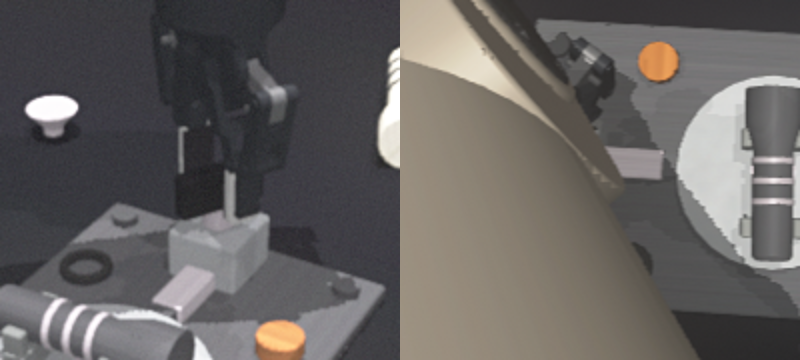

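The bar, at about (205,185) in the left half, sits between the two open fingers above the block, and nothing is touching. I'll close the gripper.

>>> drive_tool(commands=[0, 0, 0, 0, 0, 0, 0, 0, 0, 0, 0, 0, 0, 0, 0, 0, 0, 0, 0, 0, 0, 0, 0, 0, 0, 0, 0, 0, 0, 0], grip=1, grip_force=50)

```text
time_s: 3.2
position: [0.5519, 0.1821, 0.2394]
ee_rot: [-74.3, 89.8, 160.3]
ft_force: [-19.9, 6.0, 21.9]
width: 0.142
```

```bash
python3 -c "
from h import *
go([.5535,.181,.238],-35.6)"
```

```text
t 3.2 pos [0.5519 0.1821 0.2394] jaw -35.4 -> -35.6 j [ -6.  29. -24. 110.  16.  44. -74.] F [-19.9   6.   21.9] M [1.32 4.18 0.17] w 0.142
shift [0.0035 0.0048 0.0001] turn [0.0009 0.0002 0.0008]
```

>>> drive_tool(commands=[-0.006, -0.009, 0, 0, 0, 0, -0.006, -0.009, 0, 0, 0, 0])

```text
time_s: 3.4
position: [0.5509, 0.1823, 0.2399]
ee_rot: [-176.9, 89.9, 57.6]
ft_force: [10.5, 3.4, -25.9]
width: 0.14
```

```bash
python3 -c "
from h import *
go([.5535,.181,.238],-35.6)"
```

```text
t 3.4 pos [0.5509 0.1823 0.2399] jaw -35.5 -> -35.6 j [ -6.  29. -24. 111.  17.  44. -75.] F [ 10.5   3.4 -25.9] M [ 0.95 -2.17  0.19] w 0.14
shift [ 0.0048  0.0072 -0.0011] turn [ 0.0003 -0.0003  0.    ]
```

>>> drive_tool(commands=[0.003, 0.003, 0, 0, 0, 0, 0.003, 0.003, 0, -0.04, 0, 0, 0.003, 0.003, 0, -0.08, 0, 0, 0.003, 0.003, 0, -0.12, 0, 0, 0.003, 0.003, 0, -0.12, 0, 0])

```text
time_s: 3.9
position: [0.552, 0.1818, 0.2398]
ee_rot: [168.4, 89.9, 64.6]
ft_force: [3.4, 3.1, -5.6]
width: 0.141
```

```bash
python3 -c "
from h import *
go([.5535,.181,.238],-35.6)"
```

```text
t 3.9 pos [0.552  0.1818 0.2398] jaw -13.8 -> -35.6 j [ -2.  30. -29. 110.  20.  45. -56.] F [ 3.4  3.1 -5.6] M [ 0.86 -0.5   0.19] w 0.141
shift [0.0044 0.004  0.001 ] turn [ 0.1214 -0.0003 -0.    ]
```

>>> drive_tool(commands=[0, 0, 0, -0.04, 0, 0, 0, 0, 0, -0.08, 0, 0, 0, 0, 0, -0.12, 0, 0, 0, 0, 0, -0.16, 0, 0, 0, 0, 0, -0.16, 0, 0])

```text
time_s: 4.4
position: [0.553, 0.1816, 0.2399]
ee_rot: [109.0, 89.8, 33.9]
ft_force: [12.6, 4.8, -14.3]
width: 0.136
```

```bash
python3 -c "
from h import *
go([.5535,.181,.238],36)"
```

```text
t 4.4 pos [0.553  0.1816 0.2399] jaw 14.9 -> 36.0 j [  3.  31. -36. 110.  25.  46. -31.] F [ 12.6   4.8 -14.3] M [ 0.93 -2.58  0.17] w 0.136
shift [0.0047 0.0007 0.0017] turn [-1.17e-01 -1.00e-04 -1.00e-03]
```

>>> drive_tool(commands=[0.002, 0.003, 0, -0.04, 0, 0, 0.002, 0.003, 0, -0.08, 0, 0, 0.002, 0.003, 0, -0.11, 0, 0, 0.002, 0.003, 0, -0.12, 0, 0])

```text
time_s: 4.8
position: [0.5541, 0.182, 0.2398]
ee_rot: [83.8, 89.8, 30.1]
ft_force: [7.1, 2.5, 2.8]
width: 0.14
```

```bash
python3 -c "
from h import *
go([.5535,.181,.238],36)"
```

```text
t 4.8 pos [0.5541 0.182  0.2398] jaw 36.4 -> 36.0 j [  7.  33. -41. 110.  29.  48. -13.] F [7.1 2.5 2.8] M [ 0.57 -1.19 -1.66] w 0.14
shift [ 0.0044 -0.0026  0.0011] turn [ 0.0021  0.0001 -0.0009]
```

>>> drive_tool(commands=[0, 0, 0, 0, 0, 0, 0, 0, 0, 0, 0, 0, 0, 0, 0, 0, 0, 0, -0.1, 0, 0, 0, 0, 0, -0.18, 0, 0, 0, 0, 0], grip=-0.2)

```text
time_s: 5.3
position: [0.5526, 0.1822, 0.3118]
ee_rot: [-125.6, 89.9, -179.2]
ft_force: [0.1, 0.5, 0.6]
width: 0.6
```

```bash
python3 -c "
from h import *
go([.542,-.063,.31],-1)"
```

```text
t 5.3 pos [0.5526 0.1822 0.3118] jaw 36.4 -> -1.0 j [ 10.  28. -44. 107.  23.  55.  -8.] F [0.1 0.5 0.6] M [ 0.02 -0.   -0.03] w 0.6
shift [ 0.0045 -0.3851  0.4776] turn [ 2.079e-01 -1.000e-04  5.000e-04]
```

>>> drive_tool(commands=[0.01, -0.385, 0.478, 0.208, 0, 0, 0.01, -0.385, 0.478, 0.208, 0, 0, 0.01, -0.385, 0.478, 0.208, 0, 0, 0.01, -0.385, 0.478, 0.208, 0, 0, 0.01, -0.385, 0.478, 0.208, 0, 0])

```text
time_s: 5.8
position: [0.5419, -0.0656, 0.3072]
ee_rot: [22.2, 90.0, -69.2]
ft_force: [1.5, 0.4, -1.3]
width: 0.599
```

```bash
python3 -c "
from h import *
import cv2
b=optics.camera('top');a=optics.camera('scene')
cv2.imwrite('pics/g2.png',np.hstack([cv2.resize(a[150:400,140:400],(390,375)),cv2.resize(b[190:365,200:460],(390,262)).repeat(1,0) if 0 else cv2.copyMakeBorder(cv2.resize(b[190:365,200:460],(390,262)),0,113,0,0,0)]))
go([.542,-.063,.235],-1)"
```

```text
t 5.9 pos [ 0.5418 -0.0697  0.3066] jaw -1.6 -> -1.0 j [ 28.  22. -34. 112.  16.  50. -16.] F [ 0.3  0.9 -0.1] M [0.04 0.03 0.  ] w 0.6
shift [ 0.1789  0.0002 -0.0171] turn [-0.0035  0.0008  0.0003]
```

View pics/g2.png

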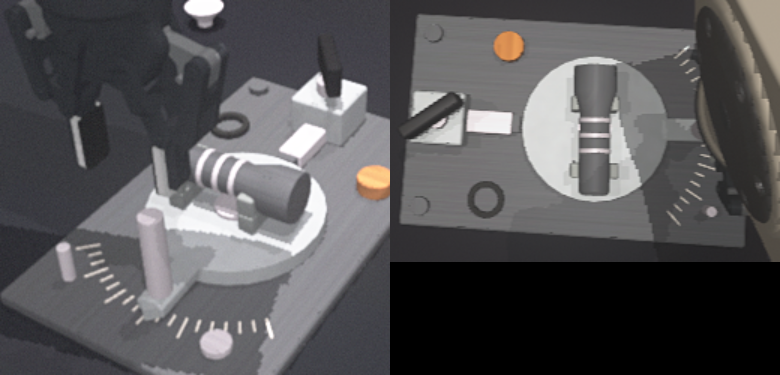

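The knob bar now lies at the loose end of its travel, at about (432,115) in the right half. The post is still where it was, with the gripper above it.

>>> drive_tool(commands=[0.06, 0, -0.017, 0, 0, 0, 0.16, 0, -0.017, 0, 0, 0, 0.179, 0, -0.017, 0, 0, 0, 0.179, 0, -0.017, 0, 0, 0])

```text
time_s: 6.3
position: [0.5423, -0.0562, 0.2346]
ee_rot: [-100.8, 89.8, 168.2]
ft_force: [-0.1, 0.4, 0.2]
width: 0.602
```

>>> drive_tool(commands=[0, 0, 0, 0, 0, 0, 0, 0, 0, 0, 0, 0, 0, 0, 0, 0, 0, 0, 0, 0, 0, 0, 0, 0, 0, 0, 0, 0, 0, 0], grip=1, grip_force=30)

```text
time_s: 6.8
position: [0.5432, -0.0566, 0.2367]
ee_rot: [79.7, 89.9, -11.3]
ft_force: [-1.2, 1.2, 8.3]
width: 0.2
```

```bash
python3 -c "
from h import *
go([.4846,-.0453,.237],-36)"
```

```text
t 6.8 pos [ 0.5432 -0.0566  0.2367] jaw -1.0 -> -36.0 j [ 25.  28. -31. 115.  21.  43. -21.] F [-1.2  1.2  8.3] M [0.03 0.28 0.03] w 0.2
shift [-0.001  -0.147  -0.0255] turn [ 1.943e-01 -1.000e-04 -7.000e-04]
```

>>> drive_tool(commands=[0, -0.0285, -0.002, 0.039, 0, 0, 0, -0.0566, -0.007, 0.078, 0, 0, 0, -0.0837, -0.0156, 0.117, 0, 0, 0, -0.11, -0.0276, 0.156, 0, 0, 0, -0.134, -0.0425, 0.195, 0, 0])

```text
time_s: 7.3
position: [0.4892, -0.0396, 0.2367]
ee_rot: [77.6, 89.9, -48.9]
ft_force: [-3.1, -5.6, 13.0]
width: 0.201
```

>>> drive_tool(commands=[0, 0, 0, 0, 0, 0, 0, 0, 0, 0, 0, 0, 0, 0, 0, 0, 0, 0])

```text
time_s: 7.6
position: [0.4894, -0.0395, 0.2367]
ee_rot: [59.9, 89.9, -66.2]
ft_force: [-6.6, -7.4, 15.5]
width: 0.2
```

```bash
python3 -c "
from h import *
import cv2
go([.4846,-.0453,.237],-36)
a=optics.camera('scene')
cv2.imwrite('pics/g3.png',cv2.resize(a[200:420,130:370],(720,660))[:600])"
```

```text
t 7.6 pos [ 0.4894 -0.0395  0.2367] jaw -36.2 -> -36.0 j [ 18.  22. -24. 122.  15.  38. -53.] F [-6.6 -7.4 15.5] M [-1.59  1.37  0.02] w 0.2
shift [-0.0007 -0.0012  0.0187] turn [-0.001   0.0003 -0.0006]
```

View pics/g3.png

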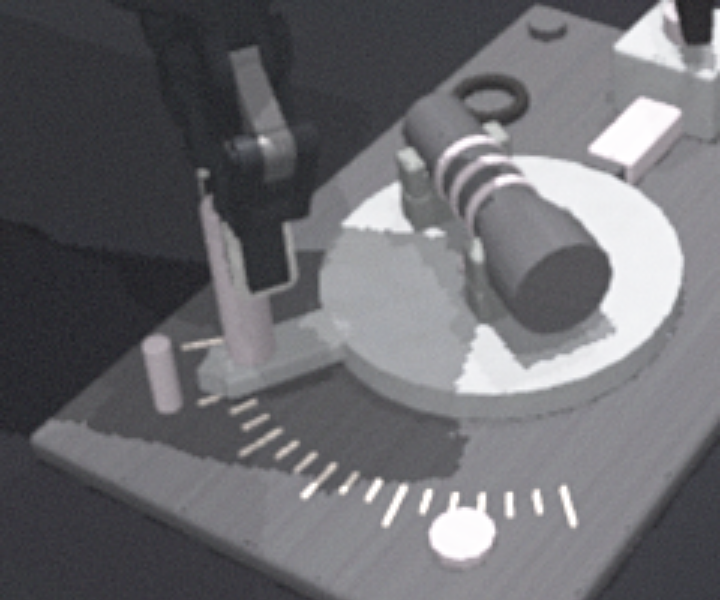

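The arm tip, at about (205,380), is now next to the tall pin at (162,375). I'll release and lift, then measure the angle.

>>> drive_tool(commands=[0, 0, 0, 0, 0, 0, 0, 0, 0, 0, 0, 0, 0, 0, 0, 0, 0, 0, -0.1, 0, 0, 0, 0, 0, -0.2, 0, 0, 0, 0, 0], grip=-0.2)

```text
time_s: 8.15
position: [0.489, -0.0384, 0.3157]
ee_rot: [-75.2, 89.8, 158.7]
ft_force: [0.9, -0.4, 0.8]
width: 0.599
```

```bash
python3 -c "
from h import *
import cv2
go([.5541,.182,.31],36.4)
a=optics.camera('scene')
cv2.imwrite('pics/g4f.png',a)
cv2.imwrite('pics/g4.png',cv2.resize(a[220:360,150:310],(640,560),interpolation=cv2.INTER_CUBIC))
# line of arm at top surfaces: predicted pixels
piv=np.array([.5435,.0355])
print('pin top',proj('scene',[.466,-.0708,.042]),'expected post',proj('scene',[*(piv+.1*np.array([np.cos(np.radians(-126.1)),np.sin(np.radians(-126.1))])),.095]))"
```

```text
t 8.15 pos [ 0.489  -0.0384  0.3157] jaw -36.1 -> 36.4 j [ 21.  16. -27. 119.   9.  48. -48.] F [ 0.9 -0.4  0.8] M [-0.07 -0.05 -0.02] w 0.599
shift [ 0.0143 -0.1929 -0.5411] turn [-4.026e-01 -3.000e-04  9.000e-04]
pin top [182.96456231 314.61182858] expected post [204.72664845 266.7524906 ]
```

View pics/g4.png

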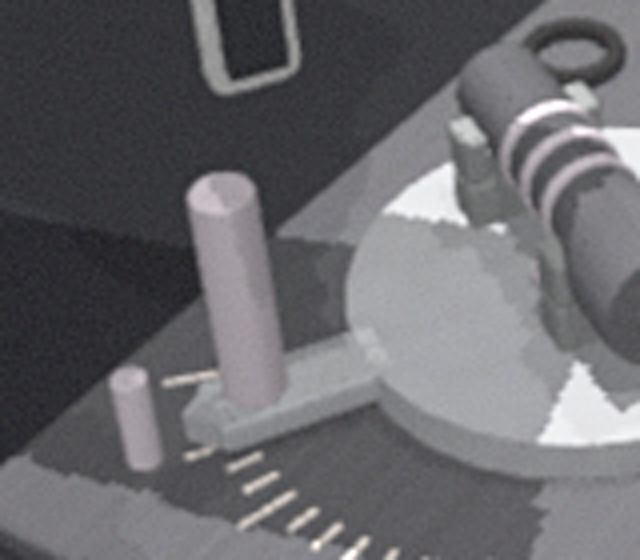

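```bash
python3 -c "
from h import *
p=cast('scene',205.75,268,.095);q=cast('scene',182.3,314.3,.042);v=np.array([.5435,.0355,0])
print(p,q,[np.degrees(np.arctan2(*(r-v)[1::-1])) for r in (p,q)],[np.hypot(*(r-v)[:2]) for r in (p,q)])"
```

```text
[ 0.48678076 -0.04649884  0.095     ] [ 0.46505727 -0.07072992  0.042     ] [np.float64(-124.6719138335922), np.float64(-126.44305452499783)] [np.float64(0.09970397439731299), np.float64(0.13205323788650772)]
```

>>> drive_tool(commands=[0.014, -0.19, -0.54, -0.4, 0, 0, 0.014, -0.19, -0.54, -0.4, 0, 0, 0.014, -0.19, -0.54, -0.4, 0, 0, 0.014, -0.19, -0.54, -0.4, 0, 0, 0.014, -0.19, -0.54, -0.4, 0, 0])

```text
time_s: 8.7
position: [0.5555, 0.1848, 0.31]
ee_rot: [153.6, 89.9, 71.0]
ft_force: [-0.9, 0.1, 0.0]
width: 0.599
```

```bash
python3 -c "
from h import *
go([.5541,.182,.31],36.4)"
```

```text
t 8.7 pos [0.5555 0.1848 0.31  ] jaw 7.4 -> 36.4 j [  5.  26. -38. 107.  20.  53. -34.] F [-0.9  0.1  0. ] M [-0.05 -0.04 -0.01] w 0.599
shift [-0.0001 -0.0043  0.0064] turn [-0.1613 -0.0005 -0.0005]
```

```bash
python3 -c "
from h import *
import cv2
b=optics.camera('top');cv2.imwrite('pics/g5f.png',b)
cv2.imwrite('pics/g5.png',cv2.resize(b[220:350,280:440],(800,650),interpolation=cv2.INTER_CUBIC)[:600] if 0 else cv2.resize(b[225:345,280:440],(800,600),interpolation=cv2.INTER_CUBIC))"
```

```text
(no output)
```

View pics/g5.png

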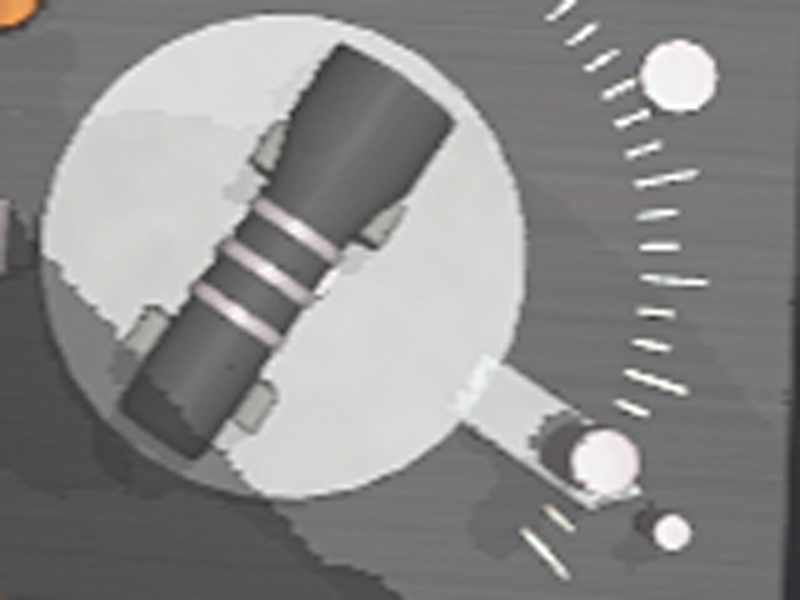

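```bash
python3 -c "
from h import *
p=cast('top',400.8,317.4,.095);q=cast('top',414.4,331.2,.042);p0=cast('top',413.8,274.6,.095)
p2=cast('scene',205.75,268,.095);p02=cast('scene',241,294,.095)
for z in(.02,.026,.03):
  v=cast('top',336.8,276,z)
  print(v,[np.degrees(np.arctan2(*(r-v)[1::-1])).round(2) for r in (p0,p,q)],[np.hypot(*(r-v)[:2]).round(4) for r in (p0,p,q)])
print(p0,p,q,p02,p2)
for a,b in((p0,p),(p02,p2)):
  a=a[:2];b=b[:2];m=(a+b)/2;d=b-a;L=np.hypot(*d);n=np.array([d[1],-d[0]])/L
  v=m+n*np.sqrt(.01-L*L/4);v2=m-n*np.sqrt(.01-L*L/4)
  for v in(v,v2):
    print('piv',v,np.degrees(np.arctan2(*(b-v)[::-1])),np.degrees(np.arctan2(*(q[:2]-v)[::-1])))
"
```

```text
[0.54312549 0.03534313 0.02      ] [np.float64(-91.17), np.float64(-124.98), np.float64(-126.18)] [np.float64(0.0991), np.float64(0.0991), np.float64(0.1317)]
[0.54286518 0.03537477 0.026     ] [np.float64(-91.02), np.float64(-124.84), np.float64(-126.08)] [np.float64(0.0991), np.float64(0.0989), np.float64(0.1315)]
[0.54269163 0.03539587 0.03      ] [np.float64(-90.92), np.float64(-124.75), np.float64(-126.01)] [np.float64(0.0991), np.float64(0.0988), np.float64(0.1315)]
[ 0.54109916 -0.06371637  0.095     ] [ 0.48634485 -0.04582158  0.095     ] [ 0.46540024 -0.07094504  0.042     ] [ 0.54218477 -0.06411494  0.095     ] [ 0.48678076 -0.04649884  0.095     ]
piv [0.5434706  0.03625551] -124.83796124833107 -126.06452325923446
piv [ 0.48397341 -0.14579346] 88.64113689792113 103.9361006662668
piv [0.54347524 0.03587674] -124.53744988404645 -126.16270491429538
piv [ 0.48549029 -0.14649051] 89.26059579455634 104.89217475910749
```

The two cameras put the head about 1.2–1.7° short of the pin. I'll pinch the post again and correct it before tightening.

```bash
python3 -c "
from h import *
go([.4847,-.0422,.31],-37.4)"
```

```text
t 8.75 pos [0.5558 0.188  0.31  ] jaw 8.1 -> -37.4 j [  5.  27. -38. 107.  20.  53. -34.] F [-1.7  3.8 -0.2] M [0.2  0.12 0.08] w 0.602
shift [-0.0025 -0.2573  0.5446] turn [ 0.2529 -0.0014  0.    ]
```

>>> drive_tool(commands=[0, -0.257, 0.545, 0.253, 0, 0, 0, -0.257, 0.545, 0.253, 0, 0, 0, -0.257, 0.545, 0.253, 0, 0, 0, -0.257, 0.545, 0.253, 0, 0, 0, -0.257, 0.545, 0.253, 0, 0])

```text
time_s: 9.25
position: [0.478, -0.0505, 0.3098]
ee_rot: [63.8, 90.0, -62.8]
ft_force: [0.9, -0.1, 0.1]
width: 0.596
```

>>> drive_tool(commands=[0, 0, 0, 0.02, 0, 0, 0, 0, 0, 0.02, 0, 0, 0, 0, 0, 0.02, 0, 0])

```text
time_s: 9.55
position: [0.4795, -0.0474, 0.3098]
ee_rot: [167.5, 90.0, 37.9]
ft_force: [0.2, -0.2, 0.5]
width: 0.602
```

```bash
python3 -c "
from h import *
go([.4847,-.0422,.235],-37.4)"
```

```text
t 9.55 pos [ 0.4795 -0.0474  0.3098] jaw -39.5 -> -37.4 j [ 22.  15. -27. 120.   9.  47. -50.] F [ 0.2 -0.2  0.5] M [-0.05  0.02  0.03] w 0.602
shift [ 0.1871  0.0017 -0.0183] turn [-0.0119 -0.0002 -0.    ]
```

>>> drive_tool(commands=[0.06, 0.002, -0.018, -0.012, 0, 0, 0.16, 0.002, -0.018, -0.012, 0, 0, 0.187, 0.002, -0.018, -0.012, 0, 0, 0.187, 0.002, -0.018, -0.012, 0, 0, 0.187, 0.002, -0.018, -0.012, 0, 0])

```text
time_s: 10.05
position: [0.485, -0.0426, 0.2358]
ee_rot: [163.9, 90.0, 36.4]
ft_force: [-0.6, -0.4, 0.6]
width: 0.599
```

>>> drive_tool(commands=[0, 0, 0, 0, 0, 0, 0, 0, 0, 0, 0, 0, 0, 0, 0, 0, 0, 0, 0, 0, 0, 0, 0, 0, 0, 0, 0, 0, 0, 0], grip=1)

```text
time_s: 10.55
position: [0.4849, -0.0432, 0.236]
ee_rot: [114.1, 89.9, -13.5]
ft_force: [-1.1, -0.7, 9.9]
width: 0.197
```

```bash
python3 -c "
from h import *
go([.4847,-.0422,.235],-37.4)
p=status.get_state()['position'][:2]-[.5433,.0357];print(np.degrees(np.arctan2(p[1],p[0])),np.hypot(*p))"
```

```text
t 10.55 pos [ 0.4849 -0.0432  0.236 ] jaw -37.6 -> -37.4 j [ 19.  22. -25. 123.  15.  38. -54.] F [-1.1 -0.7  9.9] M [-0.13  0.35 -0.  ] w 0.197
shift [ 0.0025 -0.0019 -0.0016] turn [-0.0009 -0.0002 -0.0005]
-126.5125542289355 0.09811408687379215
```

>>> drive_tool(commands=[0, -0.0015, 0, 0.002, 0, 0, 0, -0.0015, 0, 0.002, 0, 0])

```text
time_s: 10.75
position: [0.4845, -0.0428, 0.236]
ee_rot: [113.8, 89.9, -14.1]
ft_force: [-2.5, -1.3, 10.6]
width: 0.202
```

>>> drive_tool(commands=[0, 0, 0, 0, 0, 0, 0, 0, 0, 0, 0, 0, 0, 0, 0, 0, 0, 0, -0.1, 0, 0, 0, 0, 0, -0.19, 0, 0, 0, 0, 0], grip=-0.2)

```text
time_s: 11.25
position: [0.4837, -0.0425, 0.3115]
ee_rot: [-73.3, 89.9, 158.8]
ft_force: [1.5, -0.4, 0.7]
width: 0.602
```

```bash
python3 -c "
from h import *
go([.5541,.182,.31],36.4)"
```

```text
t 11.25 pos [ 0.4837 -0.0425  0.3115] jaw -37.9 -> 36.4 j [ 22.  15. -28. 120.  10.  47. -50.] F [ 1.5 -0.4  0.7] M [-0.   -0.04 -0.06] w 0.602
shift [ 0.0037 -0.2056 -0.5511] turn [-4.127e-01 -3.000e-04  7.000e-04]
```

>>> drive_tool(commands=[0.004, -0.205, -0.55, -0.412, 0, 0, 0.004, -0.205, -0.55, -0.412, 0, 0, 0.004, -0.205, -0.55, -0.412, 0, 0, 0.004, -0.205, -0.55, -0.412, 0, 0, 0.004, -0.205, -0.55, -0.412, 0, 0])

```text
time_s: 11.75
position: [0.5547, 0.1846, 0.3095]
ee_rot: [154.6, 89.9, 70.1]
ft_force: [1.0, -0.1, 1.0]
width: 0.595
```

```bash
python3 -c "
from h import *
import cv2
b=optics.camera('top');a=cv2.imread('pics/g5f.png')
# bright low-saturation blobs near post & pin, same mask on before/after
for im in (a,b):
  m=(im.min(2)>200).astype(np.uint8);m[:300]=0;m[345:]=0;m[:,:390]=0;m[:,425:]=0
  n,l,s,c=cv2.connectedComponentsWithStats(m);r=[(s[i,4],c[i].round(2)) for i in range(1,n) if s[i,4]>25];print(r)
  for z,(A,(u,v)) in zip((.095,.042),r):
    w=cast('top',u,v,z)[:2]-[.5431,.0357];print(np.degrees(np.arctan2(w[1],w[0])).round(2),np.hypot(*w).round(4))
go([.5541,.182,.31],36.4)"
```

```text
[(np.int32(127), array([400.5 , 317.39])), (np.int32(37), array([414., 331.]))]
-124.97 0.099
-126.12 0.1313
[(np.int32(141), array([399.82, 318.54])), (np.int32(37), array([414., 331.]))]
-125.95 0.0991
-126.12 0.1313
t 11.8 pos [0.5552 0.1891 0.3097] jaw 6.3 -> 36.4 j [  5.  27. -39. 107.  20.  53. -36.] F [-2.3  5.   0.8] M [0.27 0.18 0.04] w 0.597
shift [-0.0007 -0.0048  0.0174] turn [-0.1672 -0.0012 -0.0009]
```

The head is now within about 0.2° of the pin, so I'll go back to the knob.

>>> drive_tool(commands=[0, -0.005, 0.0174, -0.167, 0, 0, 0, -0.005, 0.0174, -0.167, 0, 0, 0, -0.005, 0.0174, -0.167, 0, 0, 0, -0.005, 0.0174, -0.167, 0, 0, 0, -0.005, 0.0174, -0.167, 0, 0])

```text
time_s: 12.3
position: [0.5531, 0.1738, 0.3091]
ee_rot: [-141.8, 90.0, 163.4]
ft_force: [0.6, -0.1, -0.2]
width: 0.6
```

```bash
python3 -c "
from h import *
go([.5541,.182,.239],36.4)"
```

```text
t 12.3 pos [0.5531 0.1738 0.3091] jaw 35.2 -> 36.4 j [ 11.  28. -45. 107.  24.  55.  -9.] F [ 0.6 -0.1 -0.2] M [-0.03 -0.01  0.04] w 0.6
shift [ 0.1752  0.0138 -0.0152] turn [-0.0069 -0.0002  0.0001]
```

>>> drive_tool(commands=[0.06, 0.014, -0.015, -0.007, 0, 0, 0.16, 0.014, -0.015, -0.007, 0, 0, 0.175, 0.014, -0.015, -0.007, 0, 0, 0.175, 0.014, -0.015, -0.007, 0, 0, 0.175, 0.014, -0.015, -0.007, 0, 0])

```text
time_s: 12.8
position: [0.5547, 0.1826, 0.2407]
ee_rot: [77.3, 89.9, 23.6]
ft_force: [-0.6, 1.5, -0.1]
width: 0.601
```

>>> drive_tool(commands=[0, 0, 0, 0, 0, 0, 0, 0, 0, 0, 0, 0, 0, 0, 0, 0, 0, 0, 0, 0, 0, 0, 0, 0, 0, 0, 0, 0, 0, 0], grip=1, grip_force=50)

```text
time_s: 13.3
position: [0.5545, 0.1823, 0.2404]
ee_rot: [58.6, 89.9, 5.0]
ft_force: [-2.8, -1.2, 10.1]
width: 0.145
```

```bash
python3 -c "
from h import *
go([.5541,.182,.239],36.4)"
```

```text
t 13.3 pos [0.5545 0.1823 0.2404] jaw 36.3 -> 36.4 j [  8.  33. -42. 109.  29.  48. -13.] F [-2.8 -1.2 10.1] M [-0.32  0.53 -0.73] w 0.145
shift [ 0.0034 -0.0013 -0.0001] turn [-0.0005  0.0002 -0.0003]
```

>>> drive_tool(commands=[0, 0, 0, 0.04, 0, 0, 0, 0, 0, 0.08, 0, 0, 0, 0, 0, 0.12, 0, 0, 0, 0, 0, 0.16, 0, 0, 0, 0, 0, 0.2, 0, 0])

```text
time_s: 13.8
position: [0.5534, 0.1819, 0.2403]
ee_rot: [-38.1, 89.9, -128.0]
ft_force: [-16.5, -6.7, 22.5]
width: 0.143
```

```bash
python3 -c "
from h import *
go([.5541,.182,.239],-36)"
```

```text
t 13.8 pos [0.5534 0.1819 0.2403] jaw 0.1 -> -36.0 j [  2.  31. -33. 110.  23.  46. -44.] F [-16.5  -6.7  22.5] M [-1.58  3.4   0.2 ] w 0.143
shift [ 0.0031  0.0018 -0.0002] turn [0.2004 0.0008 0.0003]
```

>>> drive_tool(commands=[-0.003, -0.004, 0, 0.04, 0, 0, -0.003, -0.004, 0, 0.08, 0, 0, -0.003, -0.004, 0, 0.12, 0, 0, -0.003, -0.004, 0, 0.16, 0, 0, -0.003, -0.004, 0, 0.19, 0, 0])

```text
time_s: 14.3
position: [0.5516, 0.1823, 0.2404]
ee_rot: [-34.8, 89.9, -158.9]
ft_force: [-9.3, 0.0, 1.1]
width: 0.135
```

```bash
python3 -c "
from h import *
go([.5541,.182,.239],-36)"
```

```text
t 14.3 pos [0.5516 0.1823 0.2404] jaw -34.1 -> -36.0 j [ -5.  29. -26. 110.  17.  44. -74.] F [-9.3  0.   1.1] M [-0.13  1.97  0.31] w 0.135
shift [ 0.0036  0.0056 -0.003 ] turn [0.0106 0.0007 0.0004]
```

>>> drive_tool(commands=[0, -0.001, 0, 0.008, 0, 0, 0, -0.001, 0, 0.016, 0, 0, 0, -0.001, 0, 0.02, 0, 0, 0, -0.001, 0, 0.02, 0, 0])

```text
time_s: 14.7
position: [0.5513, 0.1824, 0.2404]
ee_rot: [-28.2, 89.9, -155.6]
ft_force: [-7.2, -2.2, 1.7]
width: 0.143
```

```bash
python3 -c "
from h import *
go([.5541,.182,.239],-36)"
```

```text
t 14.7 pos [0.5513 0.1824 0.2404] jaw -37.4 -> -36.0 j [ -5.  29. -25. 110.  17.  44. -77.] F [-7.2 -2.2  1.7] M [-0.34  1.53  0.17] w 0.143
shift [ 0.0036  0.0061 -0.0034] turn [-0.0079  0.0007  0.0004]
```

There's no stop torque yet, so the knob didn't start at its tight end. I'll keep turning.

>>> drive_tool(commands=[0, -0.001, 0, 0.01, 0, 0, 0, -0.001, 0, 0.02, 0, 0, 0, -0.001, 0, 0.02, 0, 0])

```text
time_s: 15.0
position: [0.5513, 0.1826, 0.2405]
ee_rot: [-10.1, 89.9, -141.1]
ft_force: [-5.7, -2.9, 1.0]
width: 0.138
```

```bash
python3 -c "
from h import *
go([.5541,.182,.239],-36)"
```

```text
t 15.0 pos [0.5513 0.1826 0.2405] jaw -41.0 -> -36.0 j [ -6.  29. -24. 111.  16.  44. -80.] F [-5.7 -2.9  1. ] M [-0.48  1.17  1.31] w 0.138
shift [ 0.0037  0.0063 -0.0034] turn [-0.0279  0.0005  0.0001]
```

>>> drive_tool(commands=[0, 0, 0, 0.007, 0, 0, 0, 0, 0, 0.007, 0, 0, 0, 0, 0, 0.007, 0, 0])

```text
time_s: 15.3
position: [0.5513, 0.1827, 0.2406]
ee_rot: [-3.7, 89.9, -135.9]
ft_force: [-6.3, -2.6, 2.2]
width: 0.145
```

```bash
python3 -c "
from h import *
go([.5541,.182,.239],-36)"
```

```text
t 15.3 pos [0.5513 0.1827 0.2406] jaw -42.2 -> -36.0 j [ -6.  29. -24. 111.  16.  44. -81.] F [-6.3 -2.6  2.2] M [-0.62  1.23  1.71] w 0.145
shift [ 0.0039  0.0063 -0.0034] turn [-0.0344  0.0005  0.0001]
```

Torque is 1.7 N m and rising, well above the knob's 0.35 N m, so it is against the tight stop. I'll release and back away.

>>> drive_tool(commands=[0, 0, 0, 0, 0, 0, 0, 0, 0, 0, 0, 0, 0, 0, 0, 0, 0, 0, -0.1, 0, 0, 0, 0, 0, -0.2, 0, 0, 0, 0, 0], grip=-0.2)

```text
time_s: 15.8
position: [0.5518, 0.1827, 0.3208]
ee_rot: [-43.9, 89.9, -176.2]
ft_force: [1.1, -0.2, 0.7]
width: 0.602
```

>>> drive_tool(commands=[-0.2, -0.2, -0.35, 0, 0, 0, -0.2, -0.2, -0.35, 0, 0, 0, -0.2, -0.2, -0.35, 0, 0, 0, -0.2, -0.2, -0.35, 0, 0, 0, -0.2, -0.2, -0.35, 0, 0, 0])

```text
time_s: 16.3
position: [0.5866, 0.3447, 0.4026]
ee_rot: [-165.3, 89.7, 62.7]
ft_force: [-0.4, -0.2, -0.7]
width: 0.597
```

```bash
python3 -c "
from h import *
import cv2
b=optics.camera('top');a=optics.camera('scene')
m=(b.min(2)>200).astype(np.uint8);m[:300]=0;m[345:]=0;m[:,:390]=0;m[:,425:]=0
n,l,s,c=cv2.connectedComponentsWithStats(m);r=[(s[i,4],c[i].round(2)) for i in range(1,n) if s[i,4]>25];print(r)
for z,(A,(u,v)) in zip((.095,.042),r):
    w=cast('top',u,v,z)[:2]-[.5431,.0357];print(np.degrees(np.arctan2(w[1],w[0])).round(2))
go([.5541,.182,.239],-36)
cv2.imwrite('pics/g6.png',np.hstack([cv2.resize(b[190:365,195:455],(400,270)),cv2.resize(a[150:325,200:460],(400,270))]))"
```

```text
[(np.int32(148), array([399.72, 318.76])), (np.int32(37), array([414., 331.]))]
-126.13
-126.12
t 16.4 pos [0.5869 0.3406 0.4004] jaw -42.2 -> -36.0 j [-16.  27. -27.  90.  13.  66. -88.] F [ 0.5 -1.2  0.2] M [-0.05  0.05  0.  ] w 0.599
shift [0.4034 0.206  0.3487] turn [-0.0347 -0.      0.    ]
```

View pics/g6.png

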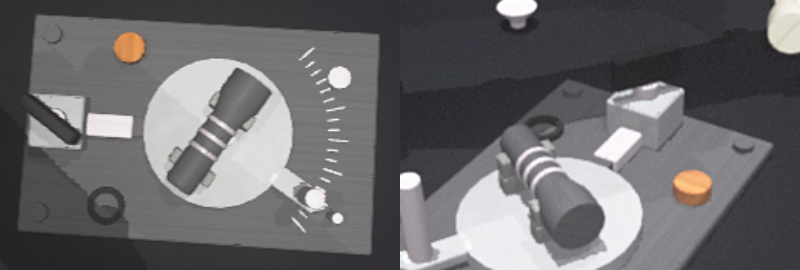

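In the final view the arm points at the tall pin. The knob bar sits 38° one way now, against about 33° the other way when loose, which is about 71° in total and matches the full 1.25 rad of travel.

```bash
python3 -c "
from rig import order
print(order.finish_job())"
```

```text
the job is handed in; nothing more can be done
None
```

The job is done and handed in at about 16.4 s on the robot's clock, out of the 51 s allowed. I loosened the clamp knob to its stop, swung the cradle by its post to the tall pin, tightened the knob to its stop, let go and backed away.

- **Angle:** after the first swing the two cameras put the arm 1.2–1.7° short of the pin. I pinched the post again and corrected it before tightening. After tightening, the top view gives −126.13° for the arm and −126.12° for the pin, with an uncertainty of roughly 0.5°.
- **Clamp:** the wrist torque reached about 1.7 N m at both ends, well above the knob's own 0.35 N m. The bar turned about 71° between loose and tight in the images, which matches the full 1.25 rad (71.6°).
- **One disagreement:** the gripper turned about 78° between the two stops, more than the bar did. I put this down to the pads giving. The final tight angle is about 3° past where the knob started, so it probably was not fully tight at first.

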